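# Shift the bench shaker's gear lever from second to third

### The job

The bench shaker's gear lever stands in second, the near left slot of its H-shaped gate. Without gripping it, push its knob gently with the fingertips: forward out of second into the cross channel, across to the right, then forward until it is fully home in third, the far right slot, and move the hand clear. Do not let the lever run on into first (far left) or fourth (near right), and leave the tip box, the wash bottle and the jar on the platform standing as they are.

Things in the scene. Friction and masses are not known exactly. Their poses are not given: they have to be found in the camera images.
- shaker: Cream bench shaker, fixed to the bench, 118 mm high. Origin on the bench straight below the middle of its H gate; x points forward (away from the robot, turned by up to 20 degrees), y left, z up. Housing spans x -120 to 130, y -275 to 110 mm. Gate on its left part; on the right (y -97 to -267 mm) an aluminium platform, top at z 145 mm, with a wire rail up to z 160 mm.
- gate (a point): Middle of the top of the steel gate plate (104 x 104 mm, top at z 130 mm), axes as the shaker's. An H is cut in it: two fore-and-aft slots, 16 mm wide, centres 20 mm left and right, ends 28 mm before and behind, joined in the middle by a cross channel 16 mm wide along y. Seen from the robot: first = far left, second = near left, third = far right, fourth = near right.
- knob (a point): Centre of the lever's grey pear-shaped knob: 40 mm high, 30 mm wide at the middle, on an 8 mm shaft, 170 mm above the pivot (pivot 30 mm above the shaker's origin). The lever leans both ways, guided by the edges of the H with 2 to 4 mm play each side. About 2.5 N at the knob moves it; friction keeps it where it is left. Upright, the knob centre is at z 200 mm.
- lever_cross (a joint): Sideways lean of the lever, rad: positive to the right. -0.20 in the left pair of slots (first, second), +0.20 in the right pair (third, fourth); with play it lies between 0.17 and 0.24 to either side.
- lever_fore (a joint): Forward lean of the lever, rad: positive forward (away from the robot). 0 in the cross channel (free to cross between about -0.04 and +0.04), about -0.23 fully home in second or fourth, about +0.23 fully home in first or third. It starts between -0.22 and -0.13, in second.
- slot_second (a point): Where the knob's centre is when the lever is fully home in second (near left): 39 mm nearer than, and 33 mm to the left of, the middle of the gate, at z 192 mm.
- slot_third (a point): Where the knob's centre is when the lever is fully home in third (far right): 39 mm beyond, and 33 mm to the right of, the middle of the gate, at z 192 mm.
- tip_box: Loose blue pipette-tip box, 84 x 119 x 86 mm high, on the bench to the left of the shaker; origin at the centre of its underside. To be left alone.
- wash_bottle: Loose white bottle with blue cap, 60 mm in diameter, 160 mm high, on the bench to the far left of the gate; origin at the centre of its underside. To be left alone.
- sample_jar: Loose glass jar with white lid, 60 mm in diameter, 75 mm high, on the shaker's platform (its top at z about 220 mm); origin at the centre of its underside. To be left alone.

How it is judged:
By the outcome, as a careful person would: the job done as asked, in the order asked, and still so for the second after the job is handed in, with the robot touching nothing.
It also fails if it takes over 54 s, if anything falls off the work surface, if the arm or the gripper's body presses on something with over 40 N, if the wrist force passes 120 N, or if a joint passes its speed limit or range.

### The arm

A 7-joint arm with a two-finger parallel gripper is mounted at the origin on the work surface. World frame = base frame: x ahead of the robot, y to its left, z up, the work surface at z = 0. Lengths are in m, angles in rad, forces in N, time in s.
With the tool pointing down it reaches from about 0.425 to 0.925 m from the base axis. Payload 6.8 kg.
Tool frame: the origin (TCP) lies between the finger pads; the fingertips stand finger_overhang ahead of it and the grasp point (between the pads) lies 6 mm ahead of it (finger_overhang is the distance from the TCP to the fingertips, in m); z points along the fingers, y is the line along which they close (so a half turn about z gives the same grasp; the last joint's range is limited). The gripper opens to 85 mm and grips with 20 to 120 N. Pads are 22 mm wide; open, the fingers measure 114 mm over their backs; the gripper's body (76 mm by 85 mm) begins 54 mm behind the grasp point. The pads swing forward as they close: fully open they stand 13 mm farther back than shut.
Start: joints at [-1.272, 0.477, 0.022, 1.555, -0.011, 1.109, -0.083], TCP at [0.267, 0.62, 0.256] pointing down, gripper open.
Joint ranges: [-2.96, 2.96], [-0.34, 2.1], [-1.41, 1.46], [0.24, 2.44], [-1.37, 4.51], [0.17, 1.92], [-2.96, 2.96]. Speed limits (rad/s): [2.39, 2.39, 3.14, 3.14, 3.14, 3.14, 3.14].

### API

Orientations are given as a unit quaternion [w, x, y, z].
In Python, from station import * gives the robot as it stands.
- The arm moves only by the tool drive_tool, never from a script. Its argument "increments" is a list of rows, each an object of numbers: "claw": the finger opening in m, from 0 to 0.0854; "dx", "dy", "dz": the shift along the tool's x, y, z in m; "wx", "wy", "wz": the turn, a rotation vector about the tool's x, y, z in degrees. A call has 1 to 20 rows; each row shifts and turns the commanded pose from where the row before left it, along the tool's axes as they then stand; what a row does not reach is not made up. A row lasts 1/8 s, in which the tool goes at most 62.5 mm and 10.7 degrees, less where a joint would pass 70% of its speed; a pose out of reach is approached as far as the arm can. A call with a gripper value outside its range is refused whole. The fingers move at their own pace and stop on an object; "newtons" is the grip in N (left out, the last holds). Time passes only in rows, so rows that do not move let the fingers close. It gives the time, the measured TCP pose, the force, the opening and the grip force at its end, in the units of the state.
- get_obs(): the state, without advancing time (a new reading comes with each control period).
- read_camera(name): name is "scene" or "top"; returns (picture, depth): 400x640x3 uint8, red, green, blue; 400x640 float32, m along the optical axis (not along the pixel's ray), 0 where there is no reading.
- calibration(name): a dict with "intrinsics" (3x3 intrinsics, pixels), "R" (3x3) and "t" (3): a world point X has camera coordinates R X + t. Camera axes: x right, y down, z forward; pixel columns grow to the right and rows downward; lengths in m; the calibration is good to about 2 mm. A picture is of the moment at which its call begins. calibration takes no time and is no camera call.
- hand_in(): hands the job in; it is judged then, once.
The state is a dict: "t": time; "q": joint angles; "joint_vel": joint speeds; "joint_torque": joint torques, N m; "eef_pos": TCP position; "tool_rot": TCP orientation; "contact_force": force on the tool from outside, world axes, zero at the start; "torque": the same for the moment, N m; "gripper_width": opening from 0.0 (shut) to 1.0 (fully open); "grasp_force": force on a finger pad.
Only numpy, scipy, OpenCV 4.12 (cv2) and the standard library are available. Lean on these libraries where they do the work, as an engineer would, in place of code of your own. Each camera call takes 0.05 s, during which the arm holds its last target. There are 200 camera calls.

## Working session

There is one attempt and no reset: what is moved stays moved. The work goes in short steps, Python scripts to look and compute and a tool call to move; the robot and the scene stay as the last step left them, time stands still between calls to the robot, and variables do not carry over. Pictures are saved under pics/ and viewed, at most 12 in all, crops included, and the job is handed in when it is done.

Besides the shell and the picture viewer there is one more tool, called after ">>>" as name([rows], argument=value, ...), one row to a line, values as JSON. drive_tool: Moves the arm, as the interface text tells. Its arguments: {"type":"object","properties":{"increments":{"type":"array","items":{"type":"object","properties":{"claw":{"type":"number"},"dx":{"type":"number"},"dy":{"type":"number"},"dz":{"type":"number"},"wx":{"type":"number"},"wy":{"type":"number"},"wz":{"type":"number"}}}},"newtons":{"type":"number"}},"required":["increments"]}

```bash
mkdir -p pics; ls; python3 - <<'E'
from station import *
import numpy as np,cv2
o=get_obs();print({k:np.round(v,4) for k,v in o.items()})
try: print(finger_overhang)
except Exception as e: print(e)
for n in ("scene","top"):
    p,d=read_camera(n);cv2.imwrite(f"pics/{n}0.png",p[...,::-1]);np.savez(f"{n}0.npz",p=p,d=d)
    c=calibration(n);print(n,c)
E
```

```text
pics
{'t': np.float64(0.0), 'q': array([-1.2721,  0.4778,  0.0223,  1.5565, -0.0115,  1.1093, -0.0831]), 'joint_vel': array([ 0.0027,  0.    ,  0.0009,  0.001 ,  0.0007, -0.0008,  0.001 ]), 'joint_torque': array([ 1.20000e-03, -5.96454e+01,  1.60860e+00, -2.81202e+01,
        1.26000e-02,  9.30000e-03, -0.00000e+00]), 'eef_pos': array([0.2668, 0.6194, 0.2553]), 'tool_rot': array([-1.000e-04,  2.020e-01,  9.794e-01, -9.000e-04]), 'contact_force': array([ 1.3404,  0.6389, -1.2875]), 'torque': array([0.0509, 0.0111, 0.006 ]), 'grasp_force': np.float64(0.0), 'gripper_width': np.float64(0.9955)}
0.025
scene {'intrinsics': array([[498.36748455,   0.        , 317.89075208],
       [  0.        , 498.36748455, 194.53125548],
       [  0.        ,   0.        ,   1.        ]]), 'R': array([[-0.84446684,  0.53559533, -0.00365998],
       [ 0.43343958,  0.67935281, -0.5921232 ],
       [-0.314652  , -0.50161479, -0.80583914]]), 't': array([ 0.50269723, -0.21428486,  1.44758756])}
top {'intrinsics': array([[494.51805564,   0.        , 316.63063523],
       [  0.        , 494.51805564, 196.86963138],
       [  0.        ,   0.        ,   1.        ]]), 'R': array([[ 0.01056614, -0.99983918,  0.01449009],
       [-0.99338437, -0.01215284, -0.11419194],
       [ 0.11434967, -0.01318766, -0.99335303]]), 't': array([0.0238384 , 0.64401449, 1.00999839])}
```

View pics/top0.png

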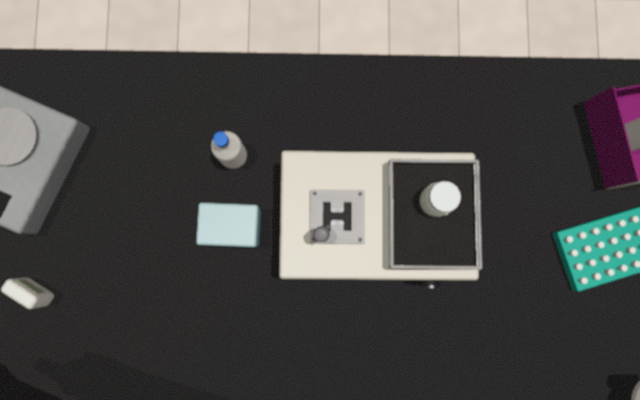

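View pics/scene0.png

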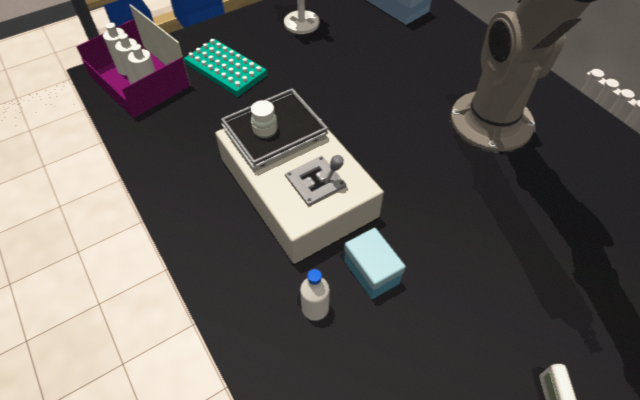

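The top view shows the shaker nearly square, with the gate plate at cols 309–365, rows 190–244 and the knob at about (321,235). The jar is at (441,198), the tip box at (228,225) and the bottle at (228,148). The scene view shows the knob at about (336,162).

```bash
cat > h.py <<'E'
import numpy as np,cv2
from station import *
def onplane(n,uv,z):
    c=calibration(n);K,R,t=c["intrinsics"],c["R"],c["t"]
    uv=np.atleast_2d(uv).astype(float)
    r=(np.c_[uv,np.ones(len(uv))]@np.linalg.inv(K).T)@R
    o=-R.T@t
    return o+r*((z-o[2])/r[:,2])[:,None]
def cloud(n,d):
    c=calibration(n);K,R,t=c["intrinsics"],c["R"],c["t"]
    v,u=np.mgrid[0:400,0:640]
    P=np.stack([(u-K[0,2])/K[0,0]*d,(v-K[1,2])/K[1,1]*d,d],-1)
    return (P-t)@R
def knob(n,p,d,g):
    X=cloud(n,d)
    m=(d>0)&(X[...,2]>.175)&(X[...,2]<.235)&(np.hypot(X[...,0]-g[0],X[...,1]-g[1])<.085)
    return X[m],m
E
python3 - <<'E'
from h import *
for n in ("top","scene"):
    f=np.load(n+"0.npz");p,d=f["p"],f["d"];X=cloud(n,d)
    hsv=cv2.cvtColor(p,cv2.COLOR_RGB2HSV)
    # housing top
    z=X[...,2]
    m=((abs(z-.118)<.012)&(d>0)&(hsv[...,2]>120)&(hsv[...,1]>12)).astype(np.uint8)
    cs,_=cv2.findContours(m,cv2.RETR_EXTERNAL,2);c=max(cs,key=cv2.contourArea)
    W=onplane(n,c[:,0,:],.118)[:,:2].astype(np.float32)
    r=cv2.minAreaRect(W);print(n,"housing",r)
    # plate: grey low sat at z~.13 within housing
    gm=((abs(z-.128)<.014)&(d>0)&(hsv[...,1]<25)&(hsv[...,2]>90)).astype(np.uint8)
    cs,_=cv2.findContours(gm,cv2.RETR_EXTERNAL,2)
    for c in sorted(cs,key=cv2.contourArea)[-3:]:
        W=onplane(n,c[:,0,:],.130)[:,:2].astype(np.float32);print(n,"grey",cv2.boundingRect(c),cv2.minAreaRect(W))
    for nm,u in (("plate",(337,217)),):
        if n=="top":print(onplane(n,u,.13), p[195,330],p[217,300],p[235,321],hsv[195,330],hsv[217,300])
    g=onplane("top",(337,217),.13)[0]
    P,m=knob(n,p,d,g);print("knob pts",len(P),P.min(0),P.max(0),np.median(P,0),P[P[:,2].argmax()])
    a=p[...,::-1]
    b=a[170:270,270:400] if n=="top" else a[130:230,260:390]
    cv2.imwrite(f"pics/{n}c.png",cv2.resize(b,None,fx=6,fy=6,interpolation=2))
E
cd pics; python3 -c "
import cv2,numpy as np
a=cv2.imread('topc.png');b=cv2.imread('scenec.png');x=np.hstack([a,b]);cv2.imwrite('crop0.png',cv2.resize(x,(800,308)))"
```

```text
top housing ((0.6021687388420105, -0.08775210380554199), (0.24815957248210907, 0.38171452283859253), 0.09737969189882278)
top grey (387, 212, 3, 53) ((0.555772602558136, -0.10491006821393967), (0.003855054499581456, 0.09920903295278549), 89.6458740234375)
top grey (215, 134, 20, 20) ((0.7312805652618408, 0.21072770655155182), (0.028490940108895302, 0.03903835266828537), 42.13771438598633)
top grey (281, 152, 198, 127) ((0.600867748260498, -0.088096022605896), (0.2406826764345169, 0.3755464553833008), 0.23181551694869995)
[[ 0.59456032 -0.00708413  0.13      ]] [185 182 177] [226 220 207] [143 139 139] [ 19  11 185] [ 21  21 226]
knob pts 220 [0.54642542 0.01062222 0.19280792] [0.57515286 0.03911401 0.21425631] [0.56024332 0.02517687 0.20764286] [0.55483995 0.02520847 0.21425631]
scene housing ((0.6051772832870483, -0.08812439441680908), (0.24864375591278076, 0.3854927122592926), 0.10527128726243973)
scene grey (128, 50, 21, 13) ((0.7869237661361694, -0.6561422944068909), (0.04941275715827942, 0.05675448849797249), 72.57222747802734)
scene grey (286, 156, 59, 48) ((0.5987754464149475, -0.006727587431669235), (0.10492867976427078, 0.10435093939304352), 0.4860132038593292)
scene grey (254, 171, 84, 67) ((0.6647067666053772, 0.009472772479057312), (0.12125685065984726, 0.18593060970306396), 0.5885524153709412)
knob pts 169 [0.54849024 0.01396758 0.17661306] [0.57682034 0.03846481 0.21559268] [0.56714407 0.02909221 0.20557863] [0.56262378 0.0275134  0.21559268]
```

View pics/crop0.png

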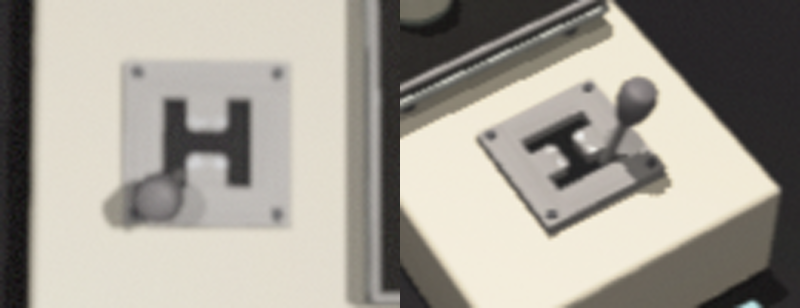

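The gate is at about (0.597, -0.0065) with yaw near 0. The knob centre is at about (0.5605, 0.0255, ~0.195). I'll turn the hand square, shut the fingers and go to the near side of the knob, above it.

>>> drive_tool([
  {"claw": 0, "wz": -7.8, "dz": -0.01},
  {"wz": -7.8, "dz": -0.01},
  {"wz": -7.7, "dz": -0.01},
  {"dx": -0.019, "dy": -0.0495},
  {"dx": -0.019, "dy": -0.0495},
  {"dx": -0.019, "dy": -0.0495},
  {"dx": -0.019, "dy": -0.0495},
  {"dx": -0.019, "dy": -0.0495},
  {"dx": -0.019, "dy": -0.0495},
  {"dx": -0.019, "dy": -0.0495},
  {"dx": -0.019, "dy": -0.0495},
  {"dx": -0.019, "dy": -0.0495},
  {"dx": -0.019, "dy": -0.0495},
  {"dx": -0.019, "dy": -0.0495},
  {"dx": -0.019, "dy": -0.0495},
  {},
  {},
])

```text
schema error: expected keys claw, dx, dy, dz, wx, wy, wz
```

>>> drive_tool([
  {"claw": 0, "dx": 0, "dy": 0, "dz": -0.01, "wx": 0, "wy": 0, "wz": -7.8},
  {"claw": 0, "dx": 0, "dy": 0, "dz": -0.01, "wx": 0, "wy": 0, "wz": -7.8},
  {"claw": 0, "dx": 0, "dy": 0, "dz": -0.01, "wx": 0, "wy": 0, "wz": -7.7},
  {"claw": 0, "dx": -0.019, "dy": -0.0495, "dz": 0, "wx": 0, "wy": 0, "wz": 0},
  {"claw": 0, "dx": -0.019, "dy": -0.0495, "dz": 0, "wx": 0, "wy": 0, "wz": 0},
  {"claw": 0, "dx": -0.019, "dy": -0.0495, "dz": 0, "wx": 0, "wy": 0, "wz": 0},
  {"claw": 0, "dx": -0.019, "dy": -0.0495, "dz": 0, "wx": 0, "wy": 0, "wz": 0},
  {"claw": 0, "dx": -0.019, "dy": -0.0495, "dz": 0, "wx": 0, "wy": 0, "wz": 0},
  {"claw": 0, "dx": -0.019, "dy": -0.0495, "dz": 0, "wx": 0, "wy": 0, "wz": 0},
])

```text
t: 1.23
eef_pos: [0.3813, 0.321, 0.2861]
tool_rot: [-0.0, 0.0, 1.0, -0.0]
contact_force: [1.3, -0.0, -0.1]
gripper_width: 0.001
grasp_force: 0.0
```

>>> drive_tool([
  {"claw": 0, "dx": -0.019, "dy": -0.049, "dz": 0, "wx": 0, "wy": 0, "wz": 0},
  {"claw": 0, "dx": -0.019, "dy": -0.049, "dz": 0, "wx": 0, "wy": 0, "wz": 0},
  {"claw": 0, "dx": -0.019, "dy": -0.049, "dz": 0, "wx": 0, "wy": 0, "wz": 0},
  {"claw": 0, "dx": -0.019, "dy": -0.049, "dz": 0, "wx": 0, "wy": 0, "wz": 0},
  {"claw": 0, "dx": -0.019, "dy": -0.049, "dz": 0, "wx": 0, "wy": 0, "wz": 0},
  {"claw": 0, "dx": -0.019, "dy": -0.049, "dz": 0, "wx": 0, "wy": 0, "wz": 0},
  {"claw": 0, "dx": 0, "dy": 0, "dz": 0, "wx": 0, "wy": 0, "wz": 0},
  {"claw": 0, "dx": 0, "dy": 0, "dz": 0, "wx": 0, "wy": 0, "wz": 0},
])

```text
t: 2.22
eef_pos: [0.4946, 0.0294, 0.286]
tool_rot: [-0.0, 0.0, 1.0, 0.0]
contact_force: [0.3, 0.5, 0.2]
gripper_width: -0.004
grasp_force: 0.0
```

>>> drive_tool([
  {"claw": 0, "dx": 0, "dy": -0.003, "dz": 0.026, "wx": 0, "wy": 0, "wz": 0},
  {"claw": 0, "dx": 0, "dy": 0, "dz": 0.026, "wx": 0, "wy": 0, "wz": 0},
  {"claw": 0, "dx": 0, "dy": 0, "dz": 0.026, "wx": 0, "wy": 0, "wz": 0},
  {"claw": 0, "dx": -0.005, "dy": 0, "dz": 0, "wx": 0, "wy": 0, "wz": 0},
  {"claw": 0, "dx": 0, "dy": 0, "dz": 0, "wx": 0, "wy": 0, "wz": 0},
])

```text
t: 2.85
eef_pos: [0.5008, 0.0269, 0.2092]
tool_rot: [0.001, -0.001, 1.0, 0.0]
contact_force: [0.7, 0.6, -0.3]
gripper_width: 0.004
grasp_force: 0.0
```

```bash
cat > look.py <<'E'
import sys;from h import *
tag=sys.argv[1];c=[]
g=np.array([.597,-.0065])
for n,(u,v) in (("top",(255,140)),("scene",(250,80))):
    p,d=read_camera(n);np.savez(f"{n}_{tag}.npz",p=p,d=d)
    c.append(cv2.resize(p[v:v+150,u:u+160,::-1],None,fx=2.5,fy=2.5,interpolation=2))
    P,m=knob(n,p,d,g);print(n,len(P),P.min(0).round(4),P.max(0).round(4)) if len(P) else 0
cv2.imwrite(f"pics/{tag}.png",np.hstack(c))
print(get_obs()["eef_pos"].round(4))
E
python3 look.py a1
```

```text
top 181 [0.5515 0.0106 0.1937] [0.5752 0.0391 0.2144]
scene 173 [ 0.5139 -0.0019  0.1782] [0.5765 0.0388 0.2344]
[0.5008 0.0265 0.2094]
```

View pics/a1.png

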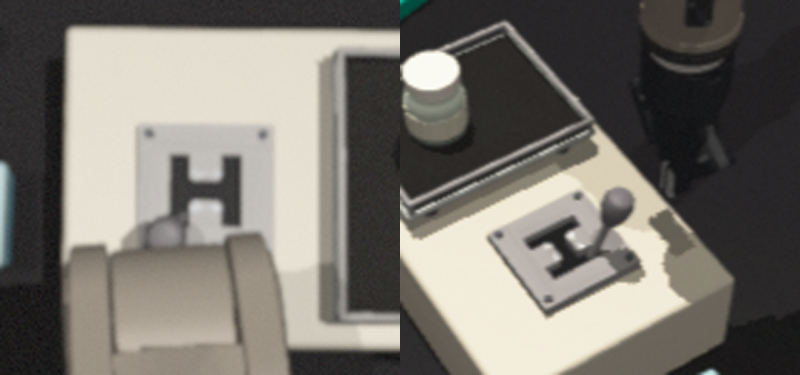

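The top view shows the knob just ahead of the hand, which is partly hidden. The scene view shows the fingertips near crop (670,190), with a second dark piece at (718,155). I'll check where these lie against the TCP.

```bash
python3 - <<'E'
from h import *
f=np.load("scene_a1.npz");p,d=f["p"],f["d"];X=cloud("scene",d)
c=calibration("scene");K,R,t=c["intrinsics"],c["R"],c["t"]
for P in ([.5008,.0268,.184],[.5118,.0268,.19],[.5008,.0268,.209],[.5008,.0268,.26]):
    q=K@(R@np.array(P)+t);print(P,(q[:2]/q[2]).round(1))
m=(d>0)&(X[...,2]>.17)&(X[...,0]>.42)&(X[...,0]<.535)&(abs(X[...,1]-.02)<.1)
for a in np.arange(.17,.30,.01):
    k=m&(X[...,2]>=a)&(X[...,2]<a+.01)
    if k.sum()>3: print(round(a,3),k.sum(),X[k].min(0).round(3),X[k].max(0).round(3))
E
python3 -c "
import cv2,numpy as np
p=np.load('scene_a1.npz')['p'][100:175,320:420,::-1]
cv2.imwrite('pics/a1z.png',cv2.convertScaleAbs(cv2.resize(p,None,fx=8,fy=8,interpolation=2),alpha=2.5))"
```

```text
[0.5008, 0.0268, 0.184] [359.2 155.7]
[0.5118, 0.0268, 0.19] [355.3 155.9]
[0.5008, 0.0268, 0.209] [359.9 148.3]
[0.5008, 0.0268, 0.26] [361.4 132.4]
0.19 31 [0.495 0.022 0.19 ] [0.514 0.041 0.2  ]
0.2 33 [0.495 0.017 0.201] [0.514 0.041 0.21 ]
0.21 26 [0.504 0.013 0.211] [0.514 0.042 0.22 ]
0.22 19 [0.508 0.016 0.22 ] [0.514 0.054 0.23 ]
0.23 77 [ 0.491 -0.008  0.23 ] [0.517 0.06  0.24 ]
0.24 72 [ 0.488 -0.018  0.24 ] [0.517 0.07  0.25 ]
0.25 82 [ 0.491 -0.021  0.25 ] [0.52  0.075 0.26 ]
0.26 90 [ 0.503 -0.029  0.26 ] [0.52  0.084 0.27 ]
0.27 135 [ 0.49  -0.035  0.27 ] [0.52  0.089 0.28 ]
0.28 130 [ 0.491 -0.029  0.28 ] [0.523 0.086 0.29 ]
0.29 81 [0.493 0.036 0.29 ] [0.521 0.072 0.3  ]
```

View pics/a1z.png

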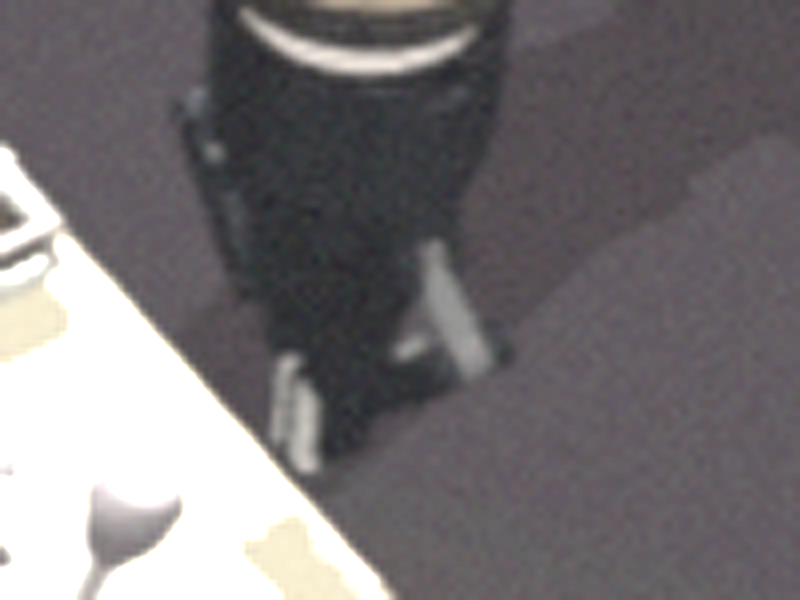

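The zoom shows the fingers shut, with the tips ahead of the TCP and square: back half-width about 14.5 mm, front half-depth about 11 mm. Now the gentle forward push, stopping short of the channel for a check.

>>> drive_tool([
  {"claw": 0, "dx": -0.01, "dy": 0, "dz": 0, "wx": 0, "wy": 0, "wz": 0},
  {"claw": 0, "dx": -0.01, "dy": 0, "dz": 0, "wx": 0, "wy": 0, "wz": 0},
  {"claw": 0, "dx": -0.008, "dy": 0, "dz": 0, "wx": 0, "wy": 0, "wz": 0},
  {"claw": 0, "dx": -0.004, "dy": 0, "dz": 0, "wx": 0, "wy": 0, "wz": 0},
  {"claw": 0, "dx": -0.004, "dy": 0, "dz": 0, "wx": 0, "wy": 0, "wz": 0},
  {"claw": 0, "dx": -0.004, "dy": 0, "dz": 0, "wx": 0, "wy": 0, "wz": 0},
  {"claw": 0, "dx": -0.004, "dy": 0, "dz": 0, "wx": 0, "wy": 0, "wz": 0},
  {"claw": 0, "dx": -0.004, "dy": 0, "dz": 0, "wx": 0, "wy": 0, "wz": 0},
  {"claw": 0, "dx": -0.004, "dy": 0, "dz": 0, "wx": 0, "wy": 0, "wz": 0},
  {"claw": 0, "dx": -0.004, "dy": 0, "dz": 0, "wx": 0, "wy": 0, "wz": 0},
  {"claw": 0, "dx": -0.004, "dy": 0, "dz": 0, "wx": 0, "wy": 0, "wz": 0},
  {"claw": 0, "dx": 0, "dy": 0, "dz": 0, "wx": 0, "wy": 0, "wz": 0},
])

```text
t: 4.45
eef_pos: [0.5604, 0.0258, 0.2083]
tool_rot: [0.0, 0.0, 1.0, -0.0]
contact_force: [-2.4, 0.0, 1.5]
gripper_width: -0.0
grasp_force: 1.0
```

```bash
python3 look.py a2; python3 - <<'E'
from h import *
for n in("top","scene"):
    f=np.load(n+"_a2.npz");p,d=f["p"],f["d"];P,m=knob(n,p,d,[.597,-.0065]);P=P[(P[:,0]>.574)]
    print(n,len(P),P.min(0).round(4),P.max(0).round(4))
E
```

```text
scene 282 [ 0.5488 -0.011   0.1787] [0.601  0.0529 0.2349]
[0.5602 0.0258 0.2083]Traceback (most recent call last):
  File "<stdin>", line 4, in <module>
    return umr_minimum(a, axis, None, out, keepdims, initial, where)
ValueError: zero-size array to reduction operation minimum which has no identity
```

View pics/a2.png

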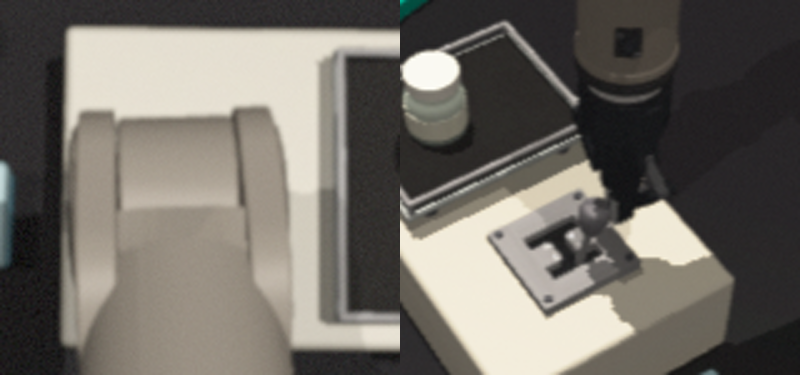

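The knob is now just short of the channel: far edge at x≈0.601, centre ≈0.586, matching TCP + 26 mm. I'll go 10.5 mm further, back off, then rise and go round to the left side.

>>> drive_tool([
  {"claw": 0, "dx": -0.004, "dy": 0, "dz": 0, "wx": 0, "wy": 0, "wz": 0},
  {"claw": 0, "dx": -0.004, "dy": 0, "dz": 0, "wx": 0, "wy": 0, "wz": 0},
  {"claw": 0, "dx": -0.0025, "dy": 0, "dz": 0, "wx": 0, "wy": 0, "wz": 0},
  {"claw": 0, "dx": 0, "dy": 0, "dz": 0, "wx": 0, "wy": 0, "wz": 0},
  {"claw": 0, "dx": 0.01, "dy": 0, "dz": 0, "wx": 0, "wy": 0, "wz": 0},
  {"claw": 0, "dx": 0.02, "dy": 0, "dz": 0, "wx": 0, "wy": 0, "wz": 0},
  {"claw": 0, "dx": 0.01, "dy": 0, "dz": -0.03, "wx": 0, "wy": 0, "wz": 0},
  {"claw": 0, "dx": 0, "dy": 0.01, "dz": -0.03, "wx": 0, "wy": 0, "wz": 0},
  {"claw": 0, "dx": 0, "dy": 0.04, "dz": 0, "wx": 0, "wy": 0, "wz": 0},
  {"claw": 0, "dx": 0, "dy": 0.02, "dz": 0, "wx": 0, "wy": 0, "wz": 0},
  {"claw": 0, "dx": 0, "dy": 0, "dz": 0, "wx": 0, "wy": 0, "wz": 0},
])

```text
t: 5.92
eef_pos: [0.5301, 0.0975, 0.2683]
tool_rot: [0.0, -0.002, 1.0, 0.0]
contact_force: [0.7, -0.3, 0.1]
gripper_width: 0.001
grasp_force: 0.0
```

```bash
python3 look.py a3
```

```text
top 215 [0.5814 0.0128 0.1953] [0.6085 0.0396 0.2182]
scene 163 [0.5855 0.0132 0.1776] [0.6114 0.0398 0.2198]
[0.5303 0.0948 0.2682]
```

View pics/a3.png

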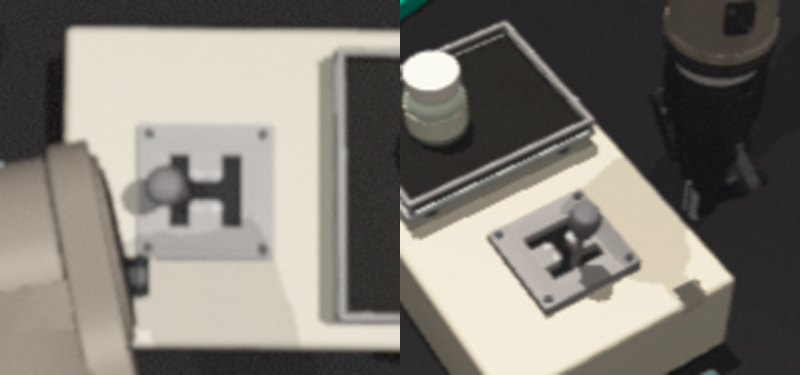

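The knob is centred in the channel at about (0.597, 0.0262), so lever_fore is about 0. Next I'll come down on its left side.

>>> drive_tool([
  {"claw": 0, "dx": -0.034, "dy": -0.007, "dz": 0, "wx": 0, "wy": 0, "wz": 0},
  {"claw": 0, "dx": -0.033, "dy": -0.007, "dz": 0, "wx": 0, "wy": 0, "wz": 0},
  {"claw": 0, "dx": 0, "dy": 0, "dz": 0.02, "wx": 0, "wy": 0, "wz": 0},
  {"claw": 0, "dx": 0, "dy": 0, "dz": 0.02, "wx": 0, "wy": 0, "wz": 0},
  {"claw": 0, "dx": 0, "dy": 0, "dz": 0.012, "wx": 0, "wy": 0, "wz": 0},
  {"claw": 0, "dx": 0, "dy": 0, "dz": 0, "wx": 0, "wy": 0, "wz": 0},
])

```text
t: 6.78
eef_pos: [0.597, 0.0809, 0.2156]
tool_rot: [-0.001, 0.001, 1.0, -0.0]
contact_force: [-0.7, 0.4, 0.7]
gripper_width: -0.0
grasp_force: 0.0
```

>>> drive_tool([
  {"claw": 0, "dx": 0, "dy": -0.011, "dz": 0, "wx": 0, "wy": 0, "wz": 0},
  {"claw": 0, "dx": 0, "dy": -0.011, "dz": 0, "wx": 0, "wy": 0, "wz": 0},
  {"claw": 0, "dx": 0, "dy": -0.005, "dz": 0, "wx": 0, "wy": 0, "wz": 0},
  {"claw": 0, "dx": 0, "dy": -0.005, "dz": 0, "wx": 0, "wy": 0, "wz": 0},
  {"claw": 0, "dx": 0, "dy": -0.005, "dz": 0, "wx": 0, "wy": 0, "wz": 0},
  {"claw": 0, "dx": 0, "dy": -0.005, "dz": 0, "wx": 0, "wy": 0, "wz": 0},
  {"claw": 0, "dx": 0, "dy": -0.005, "dz": 0, "wx": 0, "wy": 0, "wz": 0},
  {"claw": 0, "dx": 0, "dy": -0.005, "dz": 0, "wx": 0, "wy": 0, "wz": 0},
  {"claw": 0, "dx": 0, "dy": 0, "dz": 0, "wx": 0, "wy": 0, "wz": 0},
])

```text
t: 7.9
eef_pos: [0.5974, 0.029, 0.2161]
tool_rot: [-0.0, 0.001, 1.0, -0.0]
contact_force: [-0.3, 2.1, 1.7]
gripper_width: 0.002
grasp_force: 1.0
```

```bash
python3 look.py a4
```

```text
scene 167 [ 0.5935 -0.0082  0.1804] [0.6119 0.0446 0.2348]
[0.5973 0.0294 0.216 ]
```

View pics/a4.png

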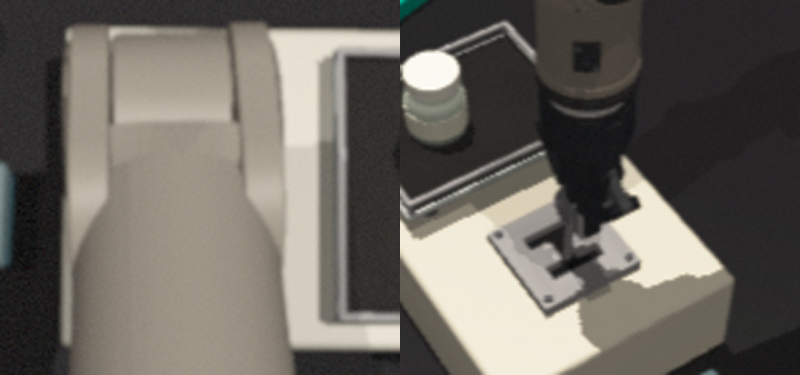

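The lever is crossing with a contact force of about 2 N. The knob is hidden behind the fingers, but the shaft is mid-channel. I'll continue.

>>> drive_tool([
  {"claw": 0, "dx": 0, "dy": -0.005, "dz": 0, "wx": 0, "wy": 0, "wz": 0},
  {"claw": 0, "dx": 0, "dy": -0.005, "dz": 0, "wx": 0, "wy": 0, "wz": 0},
  {"claw": 0, "dx": 0, "dy": -0.005, "dz": 0, "wx": 0, "wy": 0, "wz": 0},
  {"claw": 0, "dx": 0, "dy": -0.005, "dz": 0, "wx": 0, "wy": 0, "wz": 0},
  {"claw": 0, "dx": 0, "dy": -0.005, "dz": 0, "wx": 0, "wy": 0, "wz": 0},
  {"claw": 0, "dx": 0, "dy": -0.005, "dz": 0, "wx": 0, "wy": 0, "wz": 0},
  {"claw": 0, "dx": 0, "dy": -0.005, "dz": 0, "wx": 0, "wy": 0, "wz": 0},
  {"claw": 0, "dx": 0, "dy": -0.004, "dz": 0, "wx": 0, "wy": 0, "wz": 0},
  {"claw": 0, "dx": 0, "dy": 0, "dz": 0, "wx": 0, "wy": 0, "wz": 0},
])

```text
t: 9.12
eef_pos: [0.5972, -0.0096, 0.2159]
tool_rot: [-0.0, 0.0, 1.0, -0.0]
contact_force: [0.0, 1.3, -1.3]
gripper_width: 0.005
grasp_force: 0.7
```

>>> drive_tool([
  {"claw": 0, "dx": 0, "dy": 0.01, "dz": 0, "wx": 0, "wy": 0, "wz": 0},
  {"claw": 0, "dx": 0, "dy": 0.02, "dz": 0, "wx": 0, "wy": 0, "wz": 0},
  {"claw": 0, "dx": 0, "dy": 0.005, "dz": -0.03, "wx": 0, "wy": 0, "wz": 0},
  {"claw": 0, "dx": 0.02, "dy": 0, "dz": -0.03, "wx": 0, "wy": 0, "wz": 0},
  {"claw": 0, "dx": 0.04, "dy": -0.02, "dz": 0, "wx": 0, "wy": 0, "wz": 0},
  {"claw": 0, "dx": 0.037, "dy": -0.045, "dz": 0, "wx": 0, "wy": 0, "wz": 0},
  {"claw": 0, "dx": 0, "dy": 0, "dz": 0, "wx": 0, "wy": 0, "wz": 0},
])

```text
t: 10.0
eef_pos: [0.498, -0.0415, 0.2766]
tool_rot: [-0.0, 0.002, 1.0, -0.0]
contact_force: [1.4, 1.1, -0.7]
gripper_width: -0.0
grasp_force: 0.0
```

```bash
python3 look.py a5
```

```text
top 218 [ 0.5805 -0.0492  0.1995] [ 0.609  -0.0208  0.2174]
scene 176 [ 0.5835 -0.0501  0.1811] [ 0.6112 -0.0193  0.223 ]
[ 0.5007 -0.0381  0.2767]
```

View pics/a5.png

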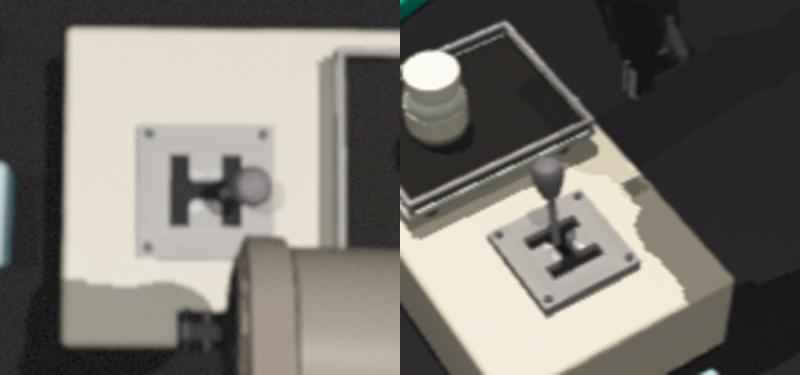

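The lever is across, with the knob at about (0.597, -0.035), a lean of about 0.17. That is just at the left margin of the slot, so I'll nudge it about 5 mm further right before going forward.

>>> drive_tool([
  {"claw": 0, "dx": -0.03, "dy": 0.025, "dz": 0, "wx": 0, "wy": 0, "wz": 0},
  {"claw": 0, "dx": -0.033, "dy": 0.025, "dz": 0, "wx": 0, "wy": 0, "wz": 0},
  {"claw": 0, "dx": -0.033, "dy": 0.018, "dz": 0, "wx": 0, "wy": 0, "wz": 0},
  {"claw": 0, "dx": 0, "dy": 0, "dz": 0.02, "wx": 0, "wy": 0, "wz": 0},
  {"claw": 0, "dx": 0, "dy": 0, "dz": 0.025, "wx": 0, "wy": 0, "wz": 0},
  {"claw": 0, "dx": 0, "dy": 0, "dz": 0.016, "wx": 0, "wy": 0, "wz": 0},
  {"claw": 0, "dx": 0, "dy": 0, "dz": 0, "wx": 0, "wy": 0, "wz": 0},
])

```text
t: 10.98
eef_pos: [0.5961, 0.03, 0.214]
tool_rot: [-0.001, -0.001, 1.0, -0.0]
contact_force: [-0.8, -0.1, 1.2]
gripper_width: -0.004
grasp_force: 0.0
```

>>> drive_tool([
  {"claw": 0, "dx": 0, "dy": -0.015, "dz": 0, "wx": 0, "wy": 0, "wz": 0},
  {"claw": 0, "dx": 0, "dy": -0.015, "dz": 0, "wx": 0, "wy": 0, "wz": 0},
  {"claw": 0, "dx": 0, "dy": -0.006, "dz": 0, "wx": 0, "wy": 0, "wz": 0},
  {"claw": 0, "dx": 0, "dy": -0.004, "dz": 0, "wx": 0, "wy": 0, "wz": 0},
  {"claw": 0, "dx": 0, "dy": -0.003, "dz": 0, "wx": 0, "wy": 0, "wz": 0},
  {"claw": 0, "dx": 0, "dy": -0.002, "dz": 0, "wx": 0, "wy": 0, "wz": 0},
  {"claw": 0, "dx": 0, "dy": 0, "dz": 0, "wx": 0, "wy": 0, "wz": 0},
])

```text
t: 11.85
eef_pos: [0.5966, -0.0159, 0.2153]
tool_rot: [0.0, -0.0, 1.0, 0.0]
contact_force: [-0.6, 2.1, 1.1]
gripper_width: 0.003
grasp_force: 1.0
```

>>> drive_tool([
  {"claw": 0, "dx": 0, "dy": 0.01, "dz": 0, "wx": 0, "wy": 0, "wz": 0},
  {"claw": 0, "dx": 0, "dy": 0.02, "dz": 0, "wx": 0, "wy": 0, "wz": 0},
  {"claw": 0, "dx": 0, "dy": 0.005, "dz": -0.03, "wx": 0, "wy": 0, "wz": 0},
  {"claw": 0, "dx": 0.02, "dy": 0, "dz": -0.03, "wx": 0, "wy": 0, "wz": 0},
  {"claw": 0, "dx": 0.04, "dy": -0.02, "dz": 0, "wx": 0, "wy": 0, "wz": 0},
  {"claw": 0, "dx": 0.037, "dy": -0.039, "dz": 0, "wx": 0, "wy": 0, "wz": 0},
  {"claw": 0, "dx": 0, "dy": 0, "dz": 0, "wx": 0, "wy": 0, "wz": 0},
  {"claw": 0, "dx": 0, "dy": 0, "dz": 0, "wx": 0, "wy": 0, "wz": 0},
])

```text
t: 12.85
eef_pos: [0.4999, -0.0388, 0.2755]
tool_rot: [0.0, -0.001, 1.0, 0.0]
contact_force: [0.2, 0.5, 0.7]
gripper_width: -0.001
grasp_force: 0.0
```

```bash
python3 look.py a6
```

```text
top 219 [ 0.5806 -0.0541  0.1944] [ 0.6093 -0.0262  0.2167]
scene 179 [ 0.5844 -0.0554  0.1796] [ 0.6114 -0.0266  0.2188]
[ 0.5002 -0.0386  0.2753]
```

The knob is at (0.597, -0.0405), well aligned with the right slot. I'll descend behind it and push forward.

>>> drive_tool([
  {"claw": 0, "dx": -0.01, "dy": -0.002, "dz": 0.022, "wx": 0, "wy": 0, "wz": 0},
  {"claw": 0, "dx": -0.01, "dy": 0, "dz": 0.022, "wx": 0, "wy": 0, "wz": 0},
  {"claw": 0, "dx": 0, "dy": 0, "dz": 0.022, "wx": 0, "wy": 0, "wz": 0},
  {"claw": 0, "dx": -0.015, "dy": 0, "dz": 0, "wx": 0, "wy": 0, "wz": 0},
  {"claw": 0, "dx": -0.015, "dy": 0, "dz": 0, "wx": 0, "wy": 0, "wz": 0},
  {"claw": 0, "dx": -0.01, "dy": 0, "dz": 0, "wx": 0, "wy": 0, "wz": 0},
  {"claw": 0, "dx": -0.005, "dy": 0, "dz": 0, "wx": 0, "wy": 0, "wz": 0},
  {"claw": 0, "dx": -0.005, "dy": 0, "dz": 0, "wx": 0, "wy": 0, "wz": 0},
  {"claw": 0, "dx": -0.005, "dy": 0, "dz": 0, "wx": 0, "wy": 0, "wz": 0},
  {"claw": 0, "dx": -0.005, "dy": 0, "dz": 0, "wx": 0, "wy": 0, "wz": 0},
  {"claw": 0, "dx": 0, "dy": 0, "dz": 0, "wx": 0, "wy": 0, "wz": 0},
])

```text
t: 14.32
eef_pos: [0.5796, -0.0422, 0.2093]
tool_rot: [-0.0, 0.0, 1.0, -0.0]
contact_force: [-2.1, -0.7, 0.6]
gripper_width: 0.003
grasp_force: 0.9
```

```bash
python3 look.py a7
```

```text
scene 283 [ 0.5728 -0.0748  0.1756] [ 0.6198 -0.0151  0.2348]
[ 0.5794 -0.0422  0.2093]
```

The lever is entering third. I'll continue to about 5 mm short of home.

>>> drive_tool([
  {"claw": 0, "dx": -0.005, "dy": 0, "dz": 0, "wx": 0, "wy": 0, "wz": 0},
  {"claw": 0, "dx": -0.005, "dy": 0, "dz": 0, "wx": 0, "wy": 0, "wz": 0},
  {"claw": 0, "dx": -0.005, "dy": 0, "dz": 0, "wx": 0, "wy": 0, "wz": 0},
  {"claw": 0, "dx": -0.005, "dy": 0, "dz": 0, "wx": 0, "wy": 0, "wz": 0},
  {"claw": 0, "dx": -0.005, "dy": 0, "dz": 0, "wx": 0, "wy": 0, "wz": 0},
  {"claw": 0, "dx": -0.003, "dy": 0, "dz": 0, "wx": 0, "wy": 0, "wz": 0},
  {"claw": 0, "dx": 0, "dy": 0, "dz": 0, "wx": 0, "wy": 0, "wz": 0},
])

```text
t: 15.3
eef_pos: [0.6075, -0.042, 0.209]
tool_rot: [-0.0, -0.0, 1.0, -0.0]
contact_force: [-3.3, -0.1, -1.3]
gripper_width: -0.002
grasp_force: 1.0
```

```bash
python3 look.py a8
```

```text
top 2 [ 0.5954 -0.0081  0.2335] [ 0.5955 -0.0065  0.2344]
scene 280 [ 0.5992 -0.0753  0.1774] [ 0.6484 -0.0148  0.2348]
[ 0.6075 -0.0421  0.2092]
```

View pics/a8.png

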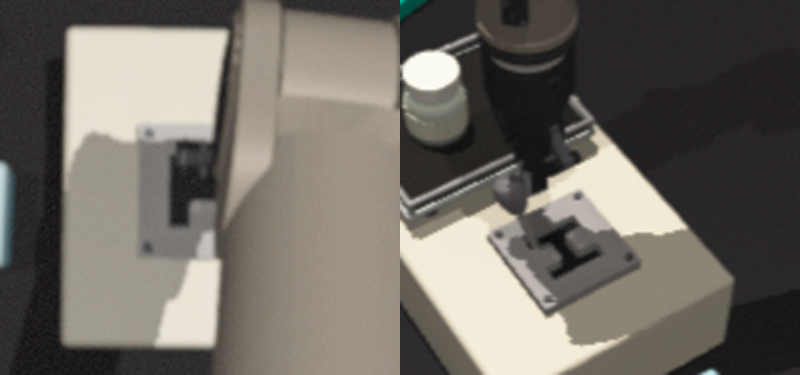

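The lever is nearly home, the knob having moved about 37 mm forward. I'll finish in small steps and watch for the force rise at the end stop.

>>> drive_tool([
  {"claw": 0, "dx": -0.001, "dy": 0, "dz": 0, "wx": 0, "wy": 0, "wz": 0},
  {"claw": 0, "dx": -0.001, "dy": 0, "dz": 0, "wx": 0, "wy": 0, "wz": 0},
  {"claw": 0, "dx": 0, "dy": 0, "dz": 0, "wx": 0, "wy": 0, "wz": 0},
])

```text
t: 15.78
eef_pos: [0.6095, -0.0421, 0.2092]
tool_rot: [-0.0, 0.0, 1.0, 0.0]
contact_force: [-3.0, 0.4, -1.1]
gripper_width: 0.001
grasp_force: 1.2
```

>>> drive_tool([
  {"claw": 0, "dx": -0.001, "dy": 0, "dz": 0, "wx": 0, "wy": 0, "wz": 0},
  {"claw": 0, "dx": 0, "dy": 0, "dz": 0, "wx": 0, "wy": 0, "wz": 0},
])

```text
t: 16.02
eef_pos: [0.6106, -0.0421, 0.2093]
tool_rot: [0.0, 0.0, 1.0, 0.0]
contact_force: [-1.9, -0.1, -1.6]
gripper_width: 0.001
grasp_force: 1.2
```

>>> drive_tool([
  {"claw": 0, "dx": -0.001, "dy": 0, "dz": 0, "wx": 0, "wy": 0, "wz": 0},
  {"claw": 0, "dx": 0, "dy": 0, "dz": 0, "wx": 0, "wy": 0, "wz": 0},
])

```text
t: 16.27
eef_pos: [0.6115, -0.0421, 0.2093]
tool_rot: [0.0, 0.0, 1.0, 0.0]
contact_force: [-2.8, 0.4, -1.7]
gripper_width: 0.001
grasp_force: 1.2
```

>>> drive_tool([
  {"claw": 0, "dx": -0.001, "dy": 0, "dz": 0, "wx": 0, "wy": 0, "wz": 0},
  {"claw": 0, "dx": 0, "dy": 0, "dz": 0, "wx": 0, "wy": 0, "wz": 0},
])

```text
t: 16.52
eef_pos: [0.6122, -0.0421, 0.2092]
tool_rot: [-0.0, 0.0, 1.0, 0.0]
contact_force: [-3.5, 0.6, -1.3]
gripper_width: -0.001
grasp_force: 1.8
```

```bash
python3 look.py a9
```

```text
scene 284 [ 0.6066 -0.0689  0.1761] [ 0.6527 -0.0148  0.2349]
[ 0.6122 -0.0421  0.2092]
```

>>> drive_tool([
  {"claw": 0, "dx": -0.001, "dy": 0, "dz": 0, "wx": 0, "wy": 0, "wz": 0},
  {"claw": 0, "dx": 0, "dy": 0, "dz": 0, "wx": 0, "wy": 0, "wz": 0},
])

```text
t: 16.88
eef_pos: [0.6128, -0.0422, 0.2091]
tool_rot: [-0.001, 0.0, 1.0, 0.0]
contact_force: [-6.0, 1.0, -1.4]
gripper_width: -0.003
grasp_force: 2.8
```

>>> drive_tool([
  {"claw": 0, "dx": -0.001, "dy": 0, "dz": 0, "wx": 0, "wy": 0, "wz": 0},
  {"claw": 0, "dx": 0, "dy": 0, "dz": 0, "wx": 0, "wy": 0, "wz": 0},
])

```text
t: 17.12
eef_pos: [0.6131, -0.0422, 0.209]
tool_rot: [-0.002, 0.0, 1.0, 0.0]
contact_force: [-7.2, 0.3, 0.4]
gripper_width: 0.002
grasp_force: 3.9
```

The force has risen to about 7 N, so the lever is against its end stop. I'll back off, lift and move clear.

>>> drive_tool([
  {"claw": 0, "dx": 0.005, "dy": 0, "dz": 0, "wx": 0, "wy": 0, "wz": 0},
  {"claw": 0, "dx": 0.02, "dy": 0, "dz": 0, "wx": 0, "wy": 0, "wz": 0},
  {"claw": 0, "dx": 0.04, "dy": 0, "dz": -0.01, "wx": 0, "wy": 0, "wz": 0},
  {"claw": 0, "dx": 0.03, "dy": 0, "dz": -0.04, "wx": 0, "wy": 0, "wz": 0},
  {"claw": 0, "dx": 0.03, "dy": 0, "dz": -0.03, "wx": 0, "wy": 0, "wz": 0},
  {"claw": 0, "dx": 0, "dy": 0, "dz": 0, "wx": 0, "wy": 0, "wz": 0},
  {"claw": 0, "dx": 0, "dy": 0, "dz": 0, "wx": 0, "wy": 0, "wz": 0},
])

```text
t: 18.0
eef_pos: [0.4906, -0.0419, 0.2896]
tool_rot: [0.001, -0.0, 1.0, 0.0]
contact_force: [-0.3, 1.1, 0.5]
gripper_width: -0.005
grasp_force: 0.0
```

```bash
python3 look.py b1; python3 -c "
import cv2,numpy as np
a=[cv2.resize(np.load(f'{n}_b1.npz')['p'][60:320,180:500,::-1],(400,325)) for n in('top','scene')]
cv2.imwrite('pics/b1w.png',np.hstack(a))"
```

```text
top 232 [ 0.6228 -0.0531  0.1752] [ 0.6508 -0.0251  0.2127]
scene 177 [ 0.6252 -0.0527  0.1773] [ 0.6544 -0.0251  0.2152]
[ 0.4901 -0.042   0.2887]
```

View pics/b1w.png

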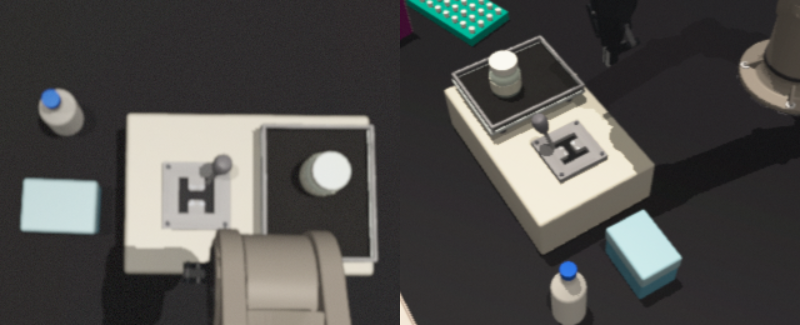

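The lever is home in third: the knob is at about (0.638, -0.039), 41 mm beyond and 33 mm right of the gate middle. The box, bottle and jar are still standing in place, and the hand is clear.

```bash
python3 -c "from station import *; print(hand_in())"
```

```text
the job is handed in; nothing more can be done
None
```

The lever was pushed from second through the cross channel and is fully home in third, the hand is clear, the tip box, wash bottle and jar stand as they were, and the job was handed in after about 18 s of robot time.

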